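# Set the end cap of a mower wheel hub

## Task

Press the keys of the bearing readout one at a time, each fully down and let up again before the next: first the long bar key, then the round key, then the square key. Then screw the knurled end cap on the wheel hub clockwise until it bottoms out, back it off a quarter turn, and finish still gripping it there between the fingers; do not let go at the end. Leave the other things on the counter where they are.

Things in the scene. Friction and masses are not known exactly. Their poses are not given: they have to be found in the camera images.
- cap (a joint): turn of the end cap on its thread, rad: 0 = bottomed out on the hub (a hard stop); grows as it is unscrewed (counter-clockwise from above), so pi/2 is a quarter turn off and about 2.2 to 3.1 is where it starts. It rises 4 mm per turn (0.64 mm per rad). Thread drag is about 0.12 N m, so it stays where left; past the stop the fingers slip.
- cap_top (a point): centre of the top of the end cap: a steel knurled cylinder, 44 mm diameter, 30 mm tall, upright on the middle of a mower wheel. The point turns with the cap, x along the dark index line on its top, centre to edge. Bottomed out, the top is 118 mm above the table and the underside rests on the hub's steel face. Grip it from above at any yaw, fingertips 3 mm or more clear of the hub face.
- stand: grey square base (130 mm, 16 mm thick) fixed to the counter, with a black-tyred wheel (180 mm diameter, tyre top 74 mm above the table) lying flat on it, held fast; neither moves. Origin on the table at the wheel's axis, which is also the cap's. The hub's steel face under the cap is 62 mm wide, 88 mm above the table.
- readout: grey plastic readout box, fixed, 100 x 250 x 50 mm (x, y, z), origin at the centre of its underside on the table; a flat glass display lies in its top along the far (+x) edge. The keys stand 78 mm apart in a row along its y axis, 10 mm nearer the robot than the middle, in an order that varies.
- key_bar_top (a point): centre of the top of the long bar key, 16 mm (box x) by 46 mm (box y); 72 mm above the table at rest.
- key_bar (a joint): how far the bar key is pressed, m. The top slides straight down 6 mm against a spring (1.5 N to start, 5 N fully down) and springs back. White plastic on a black housing 12 mm tall; at rest the key stands 10 mm above its housing, fully down 4 mm. It counts as pressed beyond 4.5 mm and as let up below 2 mm.
- key_round_top (a point): centre of the top of the round key, 30 mm diameter; 72 mm above the table at rest.
- key_round (a joint): how far the round key is pressed, m: as the bar key.
- key_square_top (a point): centre of the top of the square key, 26 x 26 mm; 72 mm above the table at rest.
- key_square (a joint): how far the square key is pressed, m: as the bar key.
- spanner: loose steel spanner 160 mm long lying in front of the readout box; leave alone.
- spool: loose black line spool, 64 mm diameter, 40 mm tall, behind the wheel; leave alone.
- tin: loose aluminium tin, 64 mm diameter, 60 mm tall, near the wheel; leave alone.
- mug: loose white mug, 80 mm wide, 90 mm tall, far side; leave alone.
- screwdriver: loose screwdriver, 200 mm long, to the right of the readout box; leave alone.
- oil: loose grey oil bottle, 56 mm diameter, 130 mm tall, far side; leave alone.
- phone: loose black phone, 150 x 72 x 9 mm, to the left of the wheel; leave alone.

How it is judged:
By the outcome, as a careful person would: the job done as asked, in the order asked, and still so for the second after the job is handed in, while the arm keeps its last pose, push and grip.
It also fails if it takes over 54 s, if anything falls off the work surface, if the arm or the gripper's body presses on something with over 40 N, if the wrist force passes 120 N, or if a joint passes its speed limit or range.

## Robot

A 6-joint arm with a two-finger parallel gripper is mounted at the origin on the work surface. World frame = base frame: x ahead of the robot, y to its left, z up, the work surface at z = 0. Lengths are in mm, angles in rad, forces in N, time in s.
With the tool pointing down it reaches from about 350 to 875 mm from the base axis. Payload 4.2 kg.
Tool frame: the origin (TCP) lies between the finger pads, 19 mm behind the fingertips; this is the grasp point; z points along the fingers, y is the line along which they close (so a half turn about z gives the same grasp; the last joint's range is limited). The gripper opens to 85 mm and grips with 20 to 120 N. Pads are 22 mm wide; open, the fingers measure 114 mm over their backs; the gripper's body (76 mm by 85 mm) begins 54 mm behind the grasp point. The pads swing forward as they close: fully open they stand 13 mm farther back than shut.
Start: joints at [1.548, 0.385, 0.008, 0, -1.194, -0.259], TCP at [173.771, 600.336, 250.012] pointing down, gripper open.
Joint ranges: [-3.14, 3.14], [-1.21, 2.06], [-1.07, 1.41], [-3.16, 2.05], [-2.99, -0.16], [-3.1, 3.1]. Speed limits (rad/s): [2.79, 2.79, 3.14, 3.14, 3.14, 3.14].

## Interface

Orientations are given as a 3x3 rotation matrix whose columns are the frame's x, y, z axes.
In Python, from workcell import env, camera, workorder gives the robot as it stands.
- The arm moves only by the tool arm_command, never from a script. Its argument "plan" is a list of rows, each an object with "angular": the turn, a rotation vector about the tool's x, y, z as a fraction of full scale, a list of three; "offset": the shift along the tool's x, y, z as a fraction of full scale, a list of three; "grip": the closure, from 0 (fully open) to 1 (shut). A call has 1 to 12 rows; each row shifts and turns the commanded pose from where the row before left it, along the tool's axes as they then stand; what a row does not reach is not made up. Full scale, the value 1, is 50 mm for a shift and pi rad for a turn. A row lasts 1/12 s, in which the tool goes at most 41.7 mm and 7.16 degrees, less where a joint would pass 70% of its speed; a pose out of reach is approached as far as the arm can. A call with a number of a shift or a turn outside -1 to 1 is refused whole. A call with a gripper value outside its range is refused whole. The fingers move at their own pace and stop on an object; "newtons" is the grip in N (left out, the last holds). Time passes only in rows, so rows that do not move let the fingers close. It gives the time, the measured TCP pose, the force, the opening and the grip force at its end, in the units of the state.
- env.sense(): the state, without advancing time (a new reading comes with each control period).
- camera(name): name is "scene" or "top" or "wrist"; returns a dict with "color" (420x560x3 uint8, red, green, blue), "depth" (420x560 float32, mm along the optical axis (not along the pixel's ray), 0 where there is no reading), "intrinsics" (3x3 intrinsics, pixels), "R" (3x3) and "t" (3): a world point X has camera coordinates R X + t. Camera axes: x right, y down, z forward; pixel columns grow to the right and rows downward; lengths in mm; the calibration is good to about 2 mm. A picture is of the moment at which its call begins.
- workorder.job_done(): hands the job in; it is judged then, once.
The state is a dict: "t": time; "joint_pos": joint angles; "joint_vel": joint speeds; "joint_torque": joint torques, N m; "tool_pos": TCP position; "orientation": TCP orientation; "ft_force": force on the tool from outside, world axes, zero at the start; "ft_torque": the same for the moment, N m; "grip_width": finger opening in mm; "grip_force": force on a finger pad.
Only numpy, scipy, OpenCV 4.12 (cv2) and the standard library are available. Lean on these libraries where they do the work, as an engineer would, in place of code of your own. Each camera call takes 0.05 s, during which the arm holds its last target. There are 200 camera calls.

## Working session

There is one attempt and no reset: what is moved stays moved. The work goes in short steps, Python scripts to look and compute and a tool call to move; the robot and the scene stay as the last step left them, time stands still between calls to the robot, and variables do not carry over. Pictures are saved under pics/ and viewed, at most 10 in all, crops included, and the job is handed in when it is done.

Besides the shell and the picture viewer there is one more tool, called after "Call:" as a command line: name --argument value ..., lists and objects as JSON in quotes. arm_command: Moves the arm, as the interface text tells. Shift numbers are shares of 50 mm and turn numbers shares of pi rad, none past 1 either way. Its arguments: {"type":"object","properties":{"plan":{"type":"array","items":{"type":"object","properties":{"angular":{"type":"array","items":{"type":"number"}},"offset":{"type":"array","items":{"type":"number"}},"grip":{"type":"number"}}}},"newtons":{"type":"number"}},"required":["plan"]}

```bash
mkdir -p pics
cat > h.py <<'E'
import numpy as np, cv2
from workcell import env, camera, workorder
def snap(n):
    c=camera(n); c['P']=cloud(c); return c
def cloud(c):
    d=c['depth'].astype(float);K=np.array(c['intrinsics']);v,u=np.mgrid[:d.shape[0],:d.shape[1]]
    X=np.stack([(u-K[0,2])/K[0,0]*d,(v-K[1,2])/K[1,1]*d,d],-1)
    P=(X-np.array(c['t']))@np.array(c['R']); P[d==0]=np.nan; return P
E
python3 - <<'E'
from h import *
c=snap('top');np.savez('top.npz',**{k:c[k] for k in('color','depth','P','intrinsics','R','t')})
cv2.imwrite('pics/top.png',c['color'][:,:,::-1])
s=snap('scene');np.savez('scene.npz',**{k:s[k] for k in('color','depth','P','intrinsics','R','t')})
cv2.imwrite('pics/scene.png',s['color'][:,:,::-1])
print(env.sense())
E
```

```text
{'t': 0.1, 'joint_pos': array([ 1.54760252e+00,  3.85514722e-01,  6.75408451e-03, -4.25515465e-04,
       -1.19398561e+00, -2.58610515e-01]), 'joint_vel': array([-6.20340109e-04, -6.15498581e-05,  3.81923026e-03,  1.88940280e-03,
       -3.72251751e-05, -1.00733322e-03]), 'joint_torque': array([-4.80003382e-04, -3.93316376e+01,  1.88929617e+01,  4.19801608e+00,
       -2.60245717e-03,  4.91454855e-06]), 'tool_pos': array([173.64883418, 599.89212757, 249.00787702]), 'orientation': array([[ 9.60511606e-01, -2.78239573e-01, -4.40777364e-04],
       [-2.78239898e-01, -9.60509654e-01, -1.94018759e-03],
       [ 1.16466053e-04,  1.98621454e-03, -9.99998021e-01]]), 'ft_force': array([ 0.48860354, -0.26398083,  0.15881024]), 'ft_torque': array([ 0.02780526, -0.01514642, -0.00132119]), 'grip_force': 0.0, 'grip_width': 85.48161001586564}
```

View pics/top.png

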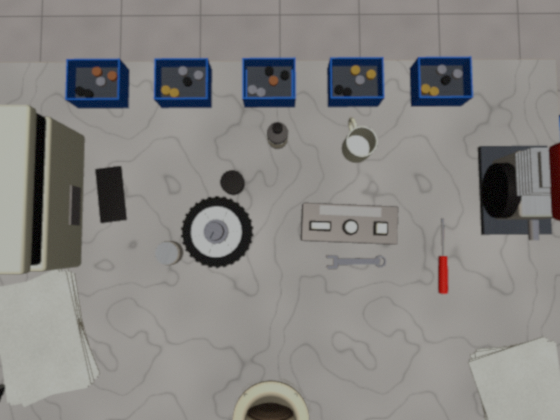

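View pics/scene.png

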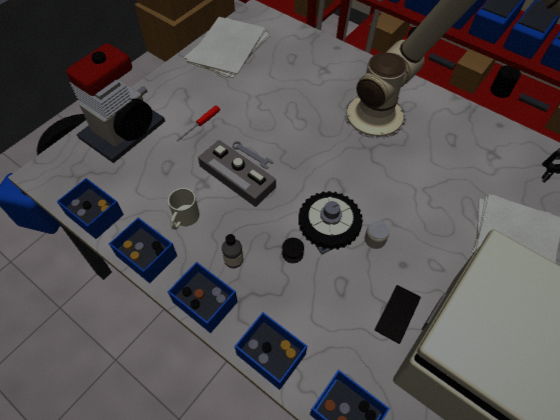

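The top view shows the wheel and cap near (216,231). The readout is near (350,223), with its keys left to right bar (320,226), round (351,227) and square (381,228). In the scene view the cap is at (332,210). Next I'll measure these.

Run:
```python
from h import *
for n,L in(('top',dict(cap=(216,231),bar=(320,226),rnd=(351,227),sq=(381,228),tin=(170,253),spool=(233,182),basedk=(270,412),blk=(2,392),table=(280,330))),('scene',dict(cap=(332,207),bar=(257,175),rnd=(238,162),sq=(221,149)))):
    c=np.load(n+'.npz');print(n,c['intrinsics'][0,0],'cam',-c['R'].T@c['t'])
    for k,(u,v) in L.items(): print(k,c['P'][v,u].round(1))
c=np.load('top.npz');P=c['P'];g=cv2.cvtColor(c['color'],cv2.COLOR_RGB2GRAY)
# cap top
m=np.zeros(g.shape,bool);m[215:247,200:232]=1
z=P[...,2];k=m&(z>108);q=P[k];print('cap n',k.sum(),q.mean(0),np.ptp(q,axis=0))
m[:]=0;m[200:250,298:402]=1
k=m&(z>44)&(z<56);pts=P[k][:,:2].astype(np.float32);print('box',cv2.minAreaRect(pts))
k=m&(z>66);n,l,st,ce=cv2.connectedComponentsWithStats(k.astype(np.uint8))
for i in range(1,n):
    q=P[l==i];print('key',st[i,4],ce[i],q.mean(0),cv2.minAreaRect(q[:,:2].astype(np.float32)))
cv2.imwrite('pics/topz.png',np.hstack([cv2.resize(c['color'][205:257,185:247,::-1],None,fx=6,fy=6,interpolation=2),cv2.resize(c['color'][200:252,296:404,::-1],None,fx=4,fy=6)[:, :]]))
```

```text
top 434.3289751712984 cam [ 463.33623864  -24.01570736 1177.08579113]
cap [490.2 127.  117.4]
bar [ 502.4 -130.8   73.8]
rnd [ 499.4 -209.6   73.5]
sq [ 496.4 -285.7   73.8]
tin [436.  253.3  57.3]
spool [621.   93.9  40. ]
basedk [ 90.1  -4.2 190.7]
blk [158.7 545.  258.1]
table [229.4 -27.9   1.9]
scene 466.63060754392376 cam [1149.45233856  448.65482511 1213.40967346]
cap [490.2 135.4 118.5]
bar [ 504.9 -125.3   69.8]
rnd [ 500.  -206.2   66.3]
sq [ 493.  -283.7   66.1]
cap n 269 [489.98683889 131.9884971  118.94764689] [44.26615599 43.84085915 16.61855866]
box ((510.22564697265625, -210.22482299804688), (248.87216186523438, 99.8589859008789), 87.25638580322266)
key 108 [351.00925926 226.73148148] [ 500.17753723 -209.92482231   71.61232842] ((500.54736328125, -210.2888641357422), (28.368778228759766, 29.168548583984375), 5.731029033660889)
key 107 [320.37383178 225.46728972] [ 503.83837918 -131.98267398   71.90223958] ((503.7540283203125, -131.32447814941406), (45.49403381347656, 12.972953796386719), 89.7319107055664)
key 106 [381.56603774 228.14150943] [ 496.11989246 -287.51249638   71.96636821] ((495.26910400390625, -287.2795715332031), (23.906307220458984, 27.959064483642578), 89.00323486328125)
key 1 [330. 230.] [ 492.27661422 -156.78807011   67.85007692] ((492.276611328125, -156.78807067871094), (0.0, 0.0), 0.0)
```

View pics/topz.png

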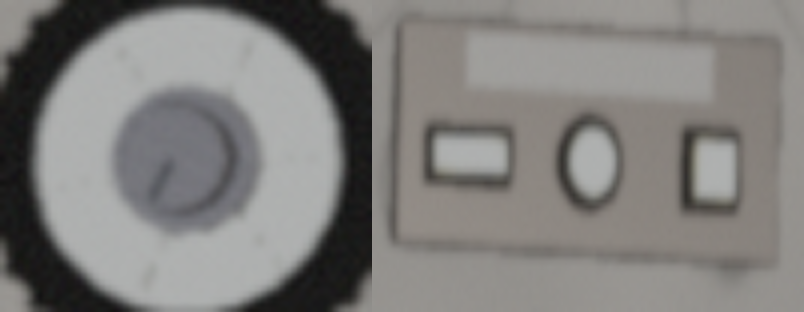

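The cap stands at about (490,132,119). Its size and height fit what was given. The keys are at z≈72 and 78 mm apart, with bar at (503.8,-131.6), round at (500.3,-210) and square at (495.8,-287.4), and the box centre is (510,-210). In the crop the index line points toward −x/+y. Next I move toward the keys with the fingers shut.

Call:
arm_command --plan '[{"angular":[0,0,-0.03],"offset":[0,0,0],"grip":1},{"angular":[0,0,-0.03],"offset":[0,0,0],"grip":1},{"angular":[0,0,-0.03],"offset":[0,0,0],"grip":1},{"angular":[0,0,0],"offset":[0.3,0.66,0],"grip":1},{"angular":[0,0,0],"offset":[0.3,0.66,0],"grip":1},{"angular":[0,0,0],"offset":[0.3,0.66,0],"grip":1},{"angular":[0,0,0],"offset":[0.3,0.66,0],"grip":1},{"angular":[0,0,0],"offset":[0.3,0.66,0],"grip":1},{"angular":[0,0,0],"offset":[0.3,0.66,0],"grip":1},{"angular":[0,0,0],"offset":[0.3,0.66,0],"grip":1},{"angular":[0,0,0],"offset":[0.3,0.66,0],"grip":1},{"angular":[0,0,0],"offset":[0.3,0.66,0],"grip":1}]' --newtons 60

```text
t: 1.1
tool_pos: [309.2, 301.5, 249.8]
orientation: [[1.0, 0.001, -0.0], [0.001, -1.0, -0.0], [-0.0, 0.0, -1.0]]
ft_force: [1.1, 0.3, 0.7]
grip_width: 0.0
grip_force: 0.0
```

Call:
arm_command --plan '[{"offset":[0.32,0.71,0],"grip":1},{"offset":[0.32,0.71,0],"grip":1},{"offset":[0.32,0.71,0],"grip":1},{"offset":[0.32,0.71,0],"grip":1},{"offset":[0.32,0.71,0.2],"grip":1},{"offset":[0.32,0.71,0.2],"grip":1},{"offset":[0.32,0.71,0.2],"grip":1},{"offset":[0.32,0.71,0.2],"grip":1},{"offset":[0.32,0.71,0.2],"grip":1},{"offset":[0.32,0.71,0.2],"grip":1},{"offset":[0.32,0.71,0.2],"grip":1},{"offset":[0.37,0.86,0.2],"grip":1}]'

```text
invalid input
```

Run:
```python
from h import *
s=env.sense();print(s['tool_pos'],s['joint_pos'],s['ft_force'],s['orientation'])
c=snap('scene');cv2.imwrite('pics/s2.png',cv2.resize(c['color'][90:230,150:290,::-1],None,fx=4,fy=4,interpolation=2))
```

```text
[309.1942125  301.52043726 249.80518688] [ 1.15176893e+00  4.93376956e-02 -4.33894833e-01 -1.45576124e-04
 -1.08797483e+00  4.20580728e-01] [1.06483915 0.28507051 0.70420958] [[ 9.99998856e-01  1.48576127e-03 -2.85014318e-04]
 [ 1.48566919e-03 -9.99998844e-01 -3.23003734e-04]
 [-2.85493895e-04  3.22579927e-04 -9.99999907e-01]]
```

View pics/s2.png

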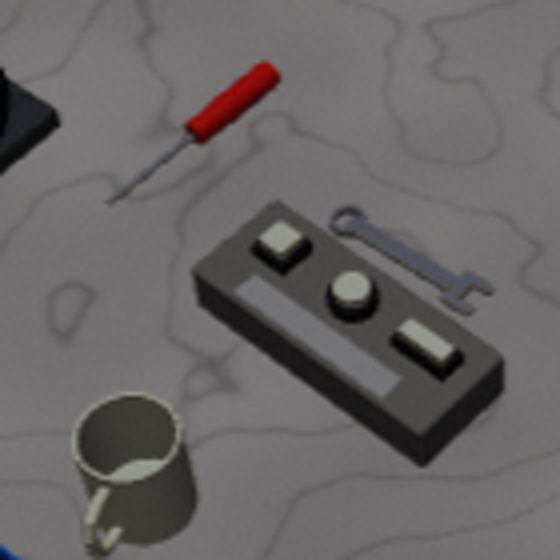

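The call was refused, evidently because "angular" is required in every row. The picture shows the three keys clear and up: bar on the right (428,340), round (352,290), square (282,242).

Call:
arm_command --plan '[{"angular":[0,0,0],"offset":[0.32,0.71,0],"grip":1},{"angular":[0,0,0],"offset":[0.32,0.71,0],"grip":1},{"angular":[0,0,0],"offset":[0.32,0.71,0],"grip":1},{"angular":[0,0,0],"offset":[0.32,0.71,0],"grip":1},{"angular":[0,0,0],"offset":[0.32,0.71,0.2],"grip":1},{"angular":[0,0,0],"offset":[0.32,0.71,0.2],"grip":1},{"angular":[0,0,0],"offset":[0.32,0.71,0.2],"grip":1},{"angular":[0,0,0],"offset":[0.32,0.71,0.2],"grip":1},{"angular":[0,0,0],"offset":[0.32,0.71,0.2],"grip":1},{"angular":[0,0,0],"offset":[0.32,0.71,0.2],"grip":1},{"angular":[0,0,0],"offset":[0.32,0.71,0.2],"grip":1},{"angular":[0,0,0],"offset":[0.3,0.7,0.2],"grip":1}]'

```text
t: 2.15
tool_pos: [500.8, -123.9, 169.2]
orientation: [[1.0, 0.001, -0.0], [0.001, -1.0, 0.0], [-0.0, -0.0, -1.0]]
ft_force: [0.5, 1.0, 0.7]
grip_width: 0.1
grip_force: 0.0
```

Call:
arm_command --plan '[{"angular":[0,0,0],"offset":[0.06,0.16,0.5],"grip":1},{"angular":[0,0,0],"offset":[0,0,0.6],"grip":1},{"angular":[0,0,0],"offset":[0,0,0.3],"grip":1},{"angular":[0,0,0],"offset":[0,0,0.06],"grip":1},{"angular":[0,0,0],"offset":[0,0,0],"grip":1}]'

```text
t: 2.57
tool_pos: [502.7, -130.0, 95.9]
orientation: [[1.0, 0.001, -0.003], [0.001, -1.0, -0.0], [-0.003, 0.0, -1.0]]
ft_force: [0.6, -0.2, 1.0]
grip_width: -0.1
grip_force: 0.0
```

Run:
```python
from h import *
s=env.sense();print(s['t'],s['tool_pos'],s['ft_force'])
c=snap('wrist');cv2.imwrite('pics/w1.png',c['color'][:,:,::-1])
```

```text
2.5667 [ 502.744198   -129.97350297   95.86176313] [ 0.62914052 -0.2453233   1.01767071]
```

View pics/w1.png

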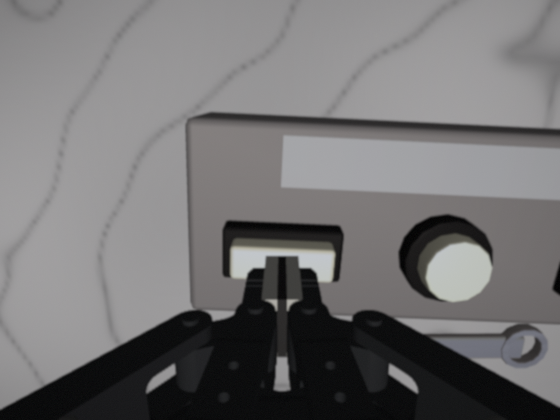

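The wrist view shows the fingertips at (282,265), over the middle of the bar key (285,260). I press now.

Call:
arm_command --plan '[{"angular":[0,0,0],"offset":[0,0,0.1],"grip":1},{"angular":[0,0,0],"offset":[0,0,0.1],"grip":1},{"angular":[0,0,0],"offset":[0,0,0.02],"grip":1},{"angular":[0,0,0],"offset":[0,0,0],"grip":1}]'

```text
t: 2.95
tool_pos: [504.8, -129.6, 87.1]
orientation: [[1.0, 0.002, 0.003], [0.002, -1.0, -0.0], [0.003, 0.0, -1.0]]
ft_force: [0.5, 0.6, 3.8]
grip_width: -0.1
grip_force: 1.7
```

Call:
arm_command --plan '[{"angular":[0,0,0],"offset":[0,0,0.05],"grip":1},{"angular":[0,0,0],"offset":[0,0,0.03],"grip":1},{"angular":[0,0,0],"offset":[0,0,0],"grip":1},{"angular":[0,0,0],"offset":[0,0,0],"grip":1}]'

```text
t: 3.28
tool_pos: [504.9, -129.6, 84.6]
orientation: [[1.0, 0.002, 0.004], [0.002, -1.0, -0.0], [0.004, 0.0, -1.0]]
ft_force: [-1.4, 3.2, 15.7]
grip_width: 0.5
grip_force: 7.6
```

Call:
arm_command --plan '[{"angular":[0,0,0],"offset":[0,0,-0.2],"grip":1},{"angular":[0,0,0],"offset":[0,0,-0.2],"grip":1},{"angular":[0,0,0],"offset":[0,0,0],"grip":1},{"angular":[0,0,0],"offset":[-0.03,0.5,0],"grip":1},{"angular":[0,0,0],"offset":[-0.03,0.6,0],"grip":1},{"angular":[0,0,0],"offset":[-0.03,0.5,0],"grip":1},{"angular":[0,0,0],"offset":[0,0,0],"grip":1},{"angular":[0,0,0],"offset":[0,0,0],"grip":1},{"angular":[0,0,0],"offset":[0,0,0],"grip":1}]'

```text
t: 4.03
tool_pos: [498.3, -209.7, 101.4]
orientation: [[1.0, 0.0, -0.002], [0.0, -1.0, 0.0], [-0.002, -0.0, -1.0]]
ft_force: [-0.9, 0.2, 0.0]
grip_width: -0.2
grip_force: 0.0
```

Call:
arm_command --plan '[{"angular":[0,0,0],"offset":[0.02,0,0.1],"grip":1},{"angular":[0,0,0],"offset":[0,0,0.1],"grip":1},{"angular":[0,0,0],"offset":[0,0,0.1],"grip":1},{"angular":[0,0,0],"offset":[0,0,0.06],"grip":1},{"angular":[0,0,0],"offset":[0,0,0.04],"grip":1},{"angular":[0,0,0],"offset":[0,0,0],"grip":1},{"angular":[0,0,0],"offset":[0,0,0],"grip":1}]'

```text
t: 4.62
tool_pos: [500.4, -209.1, 84.6]
orientation: [[1.0, 0.003, 0.0], [0.003, -1.0, -0.0], [0.0, 0.0, -1.0]]
ft_force: [-4.9, 4.2, 18.9]
grip_width: 0.0
grip_force: 9.1
```

Call:
arm_command --plan '[{"angular":[0,0,0],"offset":[0,0,-0.2],"grip":1},{"angular":[0,0,0],"offset":[0,0,-0.2],"grip":1},{"angular":[0,0,0],"offset":[0,0,0],"grip":1},{"angular":[0,0,0],"offset":[-0.02,0.5,0],"grip":1},{"angular":[0,0,0],"offset":[-0.03,0.56,0],"grip":1},{"angular":[0,0,0],"offset":[-0.02,0.5,0],"grip":1},{"angular":[0,0,0],"offset":[0,0,0],"grip":1},{"angular":[0,0,0],"offset":[0,0,0],"grip":1},{"angular":[0,0,0],"offset":[0,0,0],"grip":1}]'

```text
t: 5.37
tool_pos: [496.0, -287.6, 101.2]
orientation: [[1.0, 0.0, -0.001], [0.0, -1.0, 0.001], [-0.001, -0.001, -1.0]]
ft_force: [-0.5, 0.7, 0.4]
grip_width: -0.2
grip_force: 0.0
```

Call:
arm_command --plan '[{"angular":[0,0,0],"offset":[0,0,0.1],"grip":1},{"angular":[0,0,0],"offset":[0,0,0.1],"grip":1},{"angular":[0,0,0],"offset":[0,0,0.1],"grip":1},{"angular":[0,0,0],"offset":[0,0,0.06],"grip":1},{"angular":[0,0,0],"offset":[0,0,0.04],"grip":1},{"angular":[0,0,0],"offset":[0,0,0],"grip":1},{"angular":[0,0,0],"offset":[0,0,0],"grip":1}]'

```text
t: 5.95
tool_pos: [496.8, -287.2, 84.6]
orientation: [[1.0, 0.003, 0.0], [0.003, -1.0, -0.0], [0.0, 0.0, -1.0]]
ft_force: [-4.3, 5.5, 16.5]
grip_width: 0.1
grip_force: 8.3
```

All three keys bottomed out. I raise the arm and carry it to above the cap, opening the gripper.

Call:
arm_command --plan '[{"angular":[0,0,0],"offset":[0,0,-0.3],"grip":1},{"angular":[0,0,0],"offset":[0,0,-0.7],"grip":1},{"angular":[0,0,0],"offset":[0,0,-0.8],"grip":1},{"angular":[0,0,0],"offset":[0,-0.6,-0.5],"grip":0},{"angular":[0,0,0],"offset":[-0.02,-0.8,0],"grip":0},{"angular":[0,0,0],"offset":[-0.02,-0.8,0],"grip":0},{"angular":[0,0,0],"offset":[-0.02,-0.8,0],"grip":0},{"angular":[0,0,0],"offset":[-0.02,-0.8,0],"grip":0},{"angular":[0,0,0],"offset":[-0.02,-0.8,0],"grip":0},{"angular":[0,0,0],"offset":[-0.02,-0.8,0],"grip":0},{"angular":[0,0,0],"offset":[0,-0.8,0],"grip":0},{"angular":[0,0,0],"offset":[0,-0.8,0],"grip":0}]'

```text
t: 6.95
tool_pos: [489.4, 64.3, 196.8]
orientation: [[1.0, 0.002, -0.0], [0.002, -1.0, 0.0], [-0.0, -0.0, -1.0]]
ft_force: [0.6, -0.4, -0.0]
grip_width: 85.5
grip_force: 0.0
```

Call:
arm_command --plan '[{"angular":[0,0,0],"offset":[0,-0.8,0],"grip":0},{"angular":[0,0,0],"offset":[0,-0.5,0],"grip":0},{"angular":[0,0,0],"offset":[0,0,0],"grip":0},{"angular":[0,0,0],"offset":[0,0,0],"grip":0},{"angular":[0,0,0],"offset":[0,0,0],"grip":0}]'

```text
t: 7.37
tool_pos: [489.7, 127.1, 196.5]
orientation: [[1.0, 0.002, -0.001], [0.002, -1.0, -0.001], [-0.001, 0.001, -1.0]]
ft_force: [-0.5, -0.4, 0.4]
grip_width: 85.3
grip_force: 0.0
```

Run:
```python
from h import *
s=env.sense();print(s['t'],s['tool_pos'],s['joint_pos'],s['ft_force'],s['ft_torque'])
c=snap('wrist');cv2.imwrite('pics/w2.png',c['color'][:,:,::-1]);P=c['P']
z=P[...,2];k=(z>117.0)&(z<122)&(np.hypot(P[...,0]-490,P[...,1]-132)<35);q=P[k]
print(k.sum(),np.median(q,0),q.min(0),q.max(0),cv2.minEnclosingCircle(q[:,:2].astype(np.float32)))
ys,xs=np.nonzero(k);print(xs.min(),xs.max(),ys.min(),ys.max())
np.savez('w2.npz',color=c['color'],P=P)
```

```text
7.3667 [489.6914574  127.07317061 196.48557085] [ 5.75196088e-01  2.32226869e-01 -3.58225257e-01 -1.44179393e-04
 -9.81634653e-01  9.97263482e-01] [-0.45796895 -0.43672247  0.39372331] [0.01166902 0.03443969 0.04702881]
4195 [491.99762498 134.17105223 119.36769289] [469.06205252 112.72659811 117.00008964] [512.81415643 155.99977638 121.61989551] ((490.9356994628906, 134.3006591796875), 22.094249725341797)
230 305 189 260
```

View pics/w2.png

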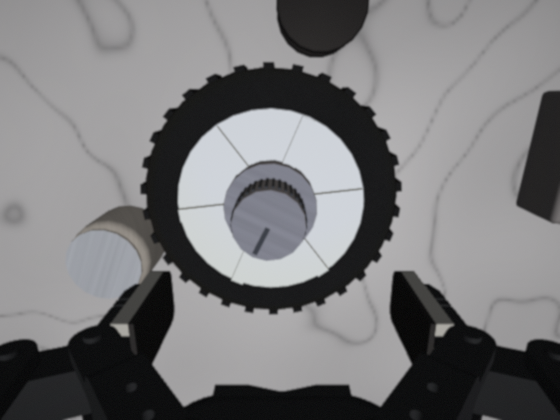

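The wrist view shows the cap top centred at about (269,224), with the index line running from (267,230) to (256,254). The fingers straddle it cleanly. I take the centre as about (490.7,133.3), then descend and close.

Call:
arm_command --plan '[{"angular":[0,0,0],"offset":[0.02,-0.12,0.4],"grip":0},{"angular":[0,0,0],"offset":[0,0,0.6],"grip":0},{"angular":[0,0,0],"offset":[0,0,0.5],"grip":0},{"angular":[0,0,0],"offset":[0,0,0.19],"grip":0},{"angular":[0,0,0],"offset":[0,0,0],"grip":0},{"angular":[0,0,0],"offset":[0,0,0],"grip":0},{"angular":[0,0,0],"offset":[0,0,0],"grip":0}]' --newtons 40

```text
t: 8.0
tool_pos: [492.4, 133.2, 114.0]
orientation: [[1.0, 0.001, 0.003], [0.001, -1.0, 0.001], [0.003, -0.001, -1.0]]
ft_force: [-0.2, -0.4, 0.8]
grip_width: 85.0
grip_force: 0.0
```

Call:
arm_command --plan '[{"angular":[0,0,0],"offset":[0,0,0],"grip":1},{"angular":[0,0,0],"offset":[0,0,0],"grip":1},{"angular":[0,0,0],"offset":[0,0,0],"grip":1},{"angular":[0,0,0],"offset":[0,0,0],"grip":1},{"angular":[0,0,0],"offset":[0,0,0],"grip":1},{"angular":[0,0,0],"offset":[0,0,0],"grip":1}]'

```text
t: 8.5
tool_pos: [491.9, 134.8, 114.0]
orientation: [[1.0, 0.002, 0.003], [0.002, -1.0, 0.003], [0.003, -0.003, -1.0]]
ft_force: [-2.7, 4.5, 5.4]
grip_width: 42.9
grip_force: 39.9
```

```bash
cat > st.py <<'E'
from h import *
s=env.sense();R=s['orientation'];print(s['t'],s['tool_pos'].round(2),'q',s['joint_pos'].round(3),'F',s['ft_force'].round(2),'T',s['ft_torque'].round(3),'yaw',np.degrees(np.arctan2(R[1,0],R[0,0])).round(2),s['grip_width'],s['grip_force'])
E
python3 st.py
```

```text
8.5 [491.94 134.78 114.03] q [ 0.586  0.338 -0.455 -0.001 -0.774  0.988] F [-2.69  4.52  5.42] T [1.406 0.922 0.115] yaw 0.11 42.85154522115366 39.946829080581665
```

The force shows the cap centre about 1.5 mm further along +y. I open briefly, recentre and regrip.

Call:
arm_command --plan '[{"angular":[0,0,0],"offset":[0,0,0],"grip":0.3},{"angular":[0,0,0],"offset":[0,0,0],"grip":0.3},{"angular":[0,0,0],"offset":[-0.02,-0.04,0.03],"grip":0.3},{"angular":[0,0,0],"offset":[0,0,0],"grip":0.3},{"angular":[0,0,0],"offset":[0,0,0],"grip":1},{"angular":[0,0,0],"offset":[0,0,0],"grip":1},{"angular":[0,0,0],"offset":[0,0,0],"grip":1},{"angular":[0,0,0],"offset":[0,0,0],"grip":1},{"angular":[0,0,0],"offset":[0,0,0],"grip":1}]' --newtons 50

```text
t: 9.25
tool_pos: [490.1, 135.0, 111.1]
orientation: [[1.0, 0.001, -0.0], [0.001, -1.0, -0.0], [-0.0, 0.0, -1.0]]
ft_force: [-0.6, -0.9, 1.7]
grip_width: 42.7
grip_force: 50.5
```

```bash
python3 st.py
```

```text
9.25 [490.1  134.97 111.05] q [ 0.589  0.341 -0.46   0.    -0.77   0.983] F [-0.61 -0.86  1.75] T [-0.159  0.285  0.01 ] yaw 0.05 42.71898642504765 50.49191415309906
```

Well centred now. I regrip 2.5 mm higher, so the tips stay over 3 mm clear of the hub face once the cap has come down, then screw in.

Call:
arm_command --plan '[{"angular":[0,0,0],"offset":[0,0,0],"grip":0.3},{"angular":[0,0,0],"offset":[0,0,0],"grip":0.3},{"angular":[0,0,0],"offset":[0,0,-0.05],"grip":0.3},{"angular":[0,0,0],"offset":[0,0,0],"grip":0.3},{"angular":[0,0,0],"offset":[0,0,0],"grip":1},{"angular":[0,0,0],"offset":[0,0,0],"grip":1},{"angular":[0,0,0],"offset":[0,0,0],"grip":1},{"angular":[0,0,0],"offset":[0,0,0],"grip":1},{"angular":[0,0,0],"offset":[0,0,0],"grip":1}]'

```text
t: 10.0
tool_pos: [490.4, 135.0, 114.0]
orientation: [[1.0, 0.001, 0.0], [0.001, -1.0, -0.0], [0.0, 0.0, -1.0]]
ft_force: [-0.8, -2.0, 5.2]
grip_width: 42.8
grip_force: 50.3
```

```bash
python3 st.py
```

```text
10.0 [490.36 135.   113.97] q [ 0.588  0.337 -0.457  0.001 -0.777  0.983] F [-0.84 -1.97  5.24] T [-0.515  0.274  0.028] yaw 0.07 42.75830238332877 50.29150128364563
```

Call:
arm_command --plan '[{"angular":[0,0,0.02],"offset":[0,0,0.001],"grip":1},{"angular":[0,0,0.035],"offset":[0,0,0.0014],"grip":1},{"angular":[0,0,0.035],"offset":[0,0,0.0014],"grip":1},{"angular":[0,0,0.035],"offset":[0,0,0.0014],"grip":1},{"angular":[0,0,0.035],"offset":[0,0,0.0014],"grip":1},{"angular":[0,0,0.035],"offset":[0,0,0.0014],"grip":1},{"angular":[0,0,0.035],"offset":[0,0,0.0014],"grip":1},{"angular":[0,0,0.035],"offset":[0,0,0.0014],"grip":1},{"angular":[0,0,0.035],"offset":[0,0,0.0014],"grip":1},{"angular":[0,0,0.035],"offset":[0,0,0.0014],"grip":1},{"angular":[0,0,0.035],"offset":[0,0,0.0014],"grip":1},{"angular":[0,0,0.035],"offset":[0,0,0.0014],"grip":1}]'

```text
t: 11.0
tool_pos: [490.6, 135.4, 113.2]
orientation: [[0.291, -0.957, 0.001], [-0.957, -0.291, 0.0], [0.0, -0.001, -1.0]]
ft_force: [-0.5, -0.5, 4.9]
grip_width: 42.4
grip_force: 50.0
```

```bash
python3 st.py
```

```text
11.0 [490.63 135.38 113.17] q [ 0.589  0.339 -0.457  0.001 -0.774 -0.294] F [-0.46 -0.53  4.94] T [-0.264  0.21   0.101] yaw -73.1 42.39298695117771 50.01956641674042
```

Call:
arm_command --plan '[{"angular":[0,0,0.035],"offset":[0,0,0.0014],"grip":1},{"angular":[0,0,0.035],"offset":[0,0,0.0014],"grip":1},{"angular":[0,0,0.035],"offset":[0,0,0.0014],"grip":1},{"angular":[0,0,0.035],"offset":[0,0,0.0014],"grip":1},{"angular":[0,0,0.035],"offset":[0,0,0.0014],"grip":1},{"angular":[0,0,0.035],"offset":[0,0,0.0014],"grip":1},{"angular":[0,0,0.035],"offset":[0,0,0.0014],"grip":1},{"angular":[0,0,0.02],"offset":[0,0,0.001],"grip":1}]'

```text
t: 11.67
tool_pos: [491.0, 135.4, 112.7]
orientation: [[-0.511, -0.859, 0.002], [-0.859, 0.511, 0.0], [-0.001, -0.001, -1.0]]
ft_force: [0.5, -1.3, 4.0]
grip_width: 42.6
grip_force: 50.0
```

```bash
python3 st.py
```

```text
11.6667 [490.95 135.36 112.66] q [ 5.890e-01  3.400e-01 -4.570e-01  1.000e-03 -7.720e-01 -1.126e+00] F [ 0.53 -1.32  3.99] T [-0.417 -0.139  0.127] yaw -120.76 42.623967200886405 50.03285229206085
```

Call:
arm_command --plan '[{"angular":[0,0,0.02],"offset":[0,0,0.001],"grip":1},{"angular":[0,0,0.02],"offset":[0,0,0.001],"grip":1},{"angular":[0,0,0.02],"offset":[0,0,0.001],"grip":1}]'

```text
t: 11.92
tool_pos: [491.0, 135.3, 112.5]
orientation: [[-0.662, -0.749, 0.002], [-0.749, 0.662, 0.0], [-0.001, -0.001, -1.0]]
ft_force: [0.7, -1.6, 3.8]
grip_width: 42.7
grip_force: 50.0
```

```bash
python3 st.py
```

```text
11.9167 [491.03 135.33 112.53] q [ 5.890e-01  3.400e-01 -4.580e-01  1.000e-03 -7.720e-01 -1.313e+00] F [ 0.69 -1.64  3.81] T [-0.53  -0.193  0.174] yaw -131.46 42.676158603277536 50.03284156322479
```

Call:
arm_command --plan '[{"angular":[0,0,0.02],"offset":[0,0,0.001],"grip":1},{"angular":[0,0,0.02],"offset":[0,0,0.001],"grip":1},{"angular":[0,0,0.02],"offset":[0,0,0.001],"grip":1}]'

```text
t: 12.17
tool_pos: [491.1, 135.3, 112.4]
orientation: [[-0.791, -0.612, 0.002], [-0.612, 0.791, 0.0], [-0.002, -0.001, -1.0]]
ft_force: [1.9, -2.6, 4.4]
grip_width: 42.5
grip_force: 50.0
```

```bash
python3 st.py
```

```text
12.1667 [491.09 135.27 112.41] q [ 5.880e-01  3.400e-01 -4.580e-01  1.000e-03 -7.710e-01 -1.502e+00] F [ 1.89 -2.61  4.44] T [-0.63  -0.302  0.173] yaw -142.27 42.455336838444396 50.03497838973999
```

Call:
arm_command --plan '[{"angular":[0,0,0.02],"offset":[0,0,0.001],"grip":1},{"angular":[0,0,0.02],"offset":[0,0,0.001],"grip":1}]'

```text
t: 12.33
tool_pos: [491.1, 135.2, 112.3]
orientation: [[-0.861, -0.508, 0.002], [-0.508, 0.861, 0.0], [-0.002, -0.001, -1.0]]
ft_force: [1.1, -2.4, 4.2]
grip_width: 42.5
grip_force: 50.0
```

```bash
python3 st.py
```

```text
12.3333 [491.11 135.21 112.32] q [ 5.880e-01  3.400e-01 -4.580e-01  1.000e-03 -7.710e-01 -1.627e+00] F [ 1.11 -2.37  4.2 ] T [-0.709 -0.225  0.147] yaw -149.46 42.49294143457723 50.03410756587982
```

Call:
arm_command --plan '[{"angular":[0,0,0.02],"offset":[0,0,0.001],"grip":1},{"angular":[0,0,0.02],"offset":[0,0,0.001],"grip":1}]'

```text
t: 12.5
tool_pos: [491.1, 135.2, 112.2]
orientation: [[-0.918, -0.396, 0.002], [-0.396, 0.918, 0.0], [-0.002, -0.001, -1.0]]
ft_force: [0.8, -2.2, 4.2]
grip_width: 42.4
grip_force: 50.0
```

```bash
python3 st.py
```

```text
12.5 [491.13 135.19 112.24] q [ 5.880e-01  3.400e-01 -4.580e-01  1.000e-03 -7.710e-01 -1.753e+00] F [ 0.85 -2.23  4.17] T [-0.635 -0.251  0.12 ] yaw -156.66 42.357660525831214 50.032755732536316
```

Call:
arm_command --plan '[{"angular":[0,0,0.02],"offset":[0,0,0.001],"grip":1},{"angular":[0,0,0.02],"offset":[0,0,0.001],"grip":1}]'

```text
t: 12.67
tool_pos: [491.2, 135.1, 112.2]
orientation: [[-0.961, -0.278, 0.002], [-0.278, 0.961, 0.0], [-0.002, -0.001, -1.0]]
ft_force: [1.3, -3.6, 4.3]
grip_width: 42.6
grip_force: 50.0
```

```bash
python3 st.py
```

```text
12.6667 [491.16 135.13 112.17] q [ 0.588  0.34  -0.458  0.002 -0.771 -1.878] F [ 1.27 -3.61  4.31] T [-0.78  -0.343  0.054] yaw -163.86 42.61179990755041 50.02972662448883
```

Call:
arm_command --plan '[{"angular":[0,0,0.02],"offset":[0,0,0.001],"grip":1},{"angular":[0,0,0.02],"offset":[0,0,0.001],"grip":1}]'

```text
t: 12.83
tool_pos: [491.2, 135.1, 112.1]
orientation: [[-0.988, -0.155, 0.002], [-0.155, 0.988, -0.0], [-0.002, -0.0, -1.0]]
ft_force: [1.8, -2.7, 4.8]
grip_width: 42.2
grip_force: 50.0
```

```bash
python3 st.py
```

```text
12.8333 [491.18 135.09 112.09] q [ 5.880e-01  3.400e-01 -4.580e-01  2.000e-03 -7.700e-01 -2.004e+00] F [ 1.79 -2.69  4.8 ] T [-0.819 -0.317  0.118] yaw -171.06 42.24041633436932 50.02485752105713
```

Call:
arm_command --plan '[{"angular":[0,0,0.02],"offset":[0,0,0.001],"grip":1},{"angular":[0,0,0.01],"offset":[0,0,0.001],"grip":1}]'

```text
t: 13.0
tool_pos: [491.1, 135.0, 112.0]
orientation: [[-0.998, -0.062, 0.002], [-0.062, 0.998, -0.0], [-0.002, -0.0, -1.0]]
ft_force: [0.4, -3.0, 5.1]
grip_width: 42.6
grip_force: 50.0
```

```bash
python3 st.py
```

```text
13.0 [491.15 135.04 112.01] q [ 5.880e-01  3.410e-01 -4.580e-01  2.000e-03 -7.700e-01 -2.098e+00] F [ 0.42 -2.99  5.13] T [-0.831 -0.32   0.157] yaw -176.43 42.59317019162649 50.045183300971985
```

Call:
arm_command --plan '[{"angular":[0,0,0.02],"offset":[0,0,0],"grip":1},{"angular":[0,0,0.01],"offset":[0,0,0],"grip":1}]'

```text
t: 13.17
tool_pos: [491.6, 135.1, 112.1]
orientation: [[-1.0, 0.026, 0.003], [0.026, 1.0, -0.001], [-0.003, -0.001, -1.0]]
ft_force: [5.8, -5.8, 0.5]
grip_width: 42.1
grip_force: 50.7
```

```bash
python3 st.py
```

```text
13.1667 [491.61 135.09 112.12] q [ 0.588  0.341 -0.458  0.004 -0.77  -2.188] F [ 5.8  -5.76  0.51] T [-1.891 -1.454  1.304] yaw 178.53 42.14996551573639 50.69191038608551
```

The torque jumped to 1.3 N·m, so the cap has bottomed out. I use the wrist view to see how the index line lies relative to the hand.

```bash
cat > line.py <<'E'
from h import *
def line(c,ctr,zt):
    # rectify the cap's top plane (z=zt) to a 60x60 mm patch, 10 px/mm, world axes: row=x, col=y
    K=np.array(c['intrinsics']);R=np.array(c['R']);t=np.array(c['t'])
    w=np.array([[-30,-30],[30,-30],[30,30],[-30,30]],float)+ctr
    p=(np.c_[w,np.full(4,zt)]@R.T+t)@K.T; p=(p[:,:2]/p[:,2:]).astype(np.float32)
    d=np.array([[0,0],[0,600],[600,600],[600,0]],np.float32) # (col=y,row=x)
    return cv2.warpPerspective(c['color'],cv2.getPerspectiveTransform(p,d),(600,600))
def full(n): 
    c=camera(n); return c
E
python3 - <<'E'
from line import *
import pickle
exec(open('st.py').read())
c=full('wrist');pickle.dump(c,open('w3.pkl','wb'));P=cloud(c)
k=(P[...,2]>114)&(P[...,2]<122)&(np.hypot(P[...,0]-491,P[...,1]-135)<26);print(k.sum(),np.median(P[k],0) if k.sum() else 0)
a=line(c,(491,135),118);cv2.imwrite('pics/w3.png',np.hstack([cv2.resize(c['color'][:,:,::-1],(400,300)),cv2.resize(a[:,:,::-1],(300,300))]))
E
```

```text
13.1667 [491.61 135.09 112.12] q [ 0.588  0.341 -0.458  0.004 -0.77  -2.188] F [ 5.8  -5.76  0.51] T [-1.891 -1.454  1.304] yaw 178.53 42.14996551573639 50.69191038608551
10566 [488.65498433 134.33831944 117.46265675]
```

View pics/w3.png

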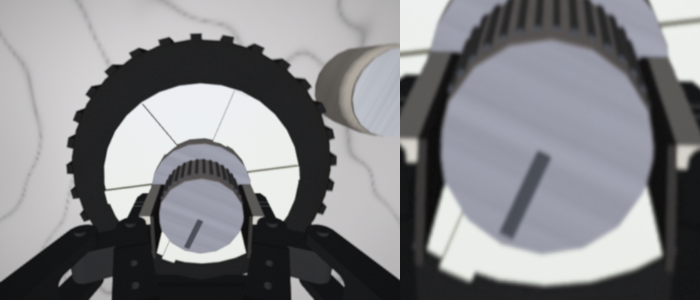

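The index line shows clearly on the cap top, from (200,221) to (187,247). I measure its angle.

```bash
cat >> line.py <<'E'
def ang(c,zt,P=None):
    """world angle (deg) of the index line, and the top's centre; c a camera dict, or color + P"""
    P=cloud(c) if P is None else P; z=P[...,2]; g=cv2.cvtColor(c['color'],cv2.COLOR_RGB2GRAY).astype(float)
    k=(abs(z-zt)<2.5)&(np.hypot(P[...,0]-491,P[...,1]-134)<26)
    ctr,r=cv2.minEnclosingCircle(P[k][:,:2].astype(np.float32)); rr=np.hypot(P[...,0]-ctr[0],P[...,1]-ctr[1])
    m=k&(rr<19); d=m&(g<np.median(g[m])-25); w=np.median(g[m])-g[d]
    n,l,st,_=cv2.connectedComponentsWithStats(d.astype(np.uint8)); i=1+st[1:,4].argmax(); q=P[l==i][:,:2]; ww=(np.median(g[m])-g[l==i])
    mu=np.average(q,axis=0,weights=ww); e=np.linalg.eigh(np.cov((q-mu).T,aweights=ww))[1][:,1]
    if e@(mu-ctr)<0:e=-e
    return np.degrees(np.arctan2(e[1],e[0])),np.degrees(np.arctan2(*(mu-ctr)[::-1])),ctr,r,len(q)
E
python3 - <<'E'
from line import *
import pickle
w=np.load('w2.npz');print(ang({'color':w['color']},119.3,w['P']))
print(ang(pickle.load(open('w3.pkl','rb')),117.6))
E
```

```text
(np.float64(153.57515835800478), np.float64(154.80021203366482), (490.9356994628906, 134.3006591796875), 22.094249725341797, 154)
(np.float64(-25.00536043133423), np.float64(-22.05474182564498), (490.1507873535156, 133.994384765625), 25.62690544128418, 378)
```

The line turned 178.6° clockwise while the hand turned 181.5°, so there is about 3° of slip and wind-up. The bottomed line angle is −25.0°, so a quarter turn off is +65°. I back off.

Call:
arm_command --plan '[{"angular":[0,0,-0.02],"offset":[0,0,0],"grip":1},{"angular":[0,0,-0.03],"offset":[0,0,-0.0012],"grip":1},{"angular":[0,0,-0.035],"offset":[0,0,-0.0014],"grip":1},{"angular":[0,0,-0.035],"offset":[0,0,-0.0014],"grip":1},{"angular":[0,0,-0.035],"offset":[0,0,-0.0014],"grip":1},{"angular":[0,0,-0.035],"offset":[0,0,-0.0014],"grip":1},{"angular":[0,0,-0.035],"offset":[0,0,-0.0014],"grip":1},{"angular":[0,0,-0.035],"offset":[0,0,-0.0014],"grip":1},{"angular":[0,0,-0.035],"offset":[0,0,-0.0014],"grip":1},{"angular":[0,0,-0.035],"offset":[0,0,-0.0014],"grip":1},{"angular":[0,0,-0.035],"offset":[0,0,-0.0014],"grip":1},{"angular":[0,0,-0.035],"offset":[0,0,-0.0014],"grip":1}]'

```text
t: 14.22
tool_pos: [491.1, 135.9, 112.8]
orientation: [[-0.333, -0.943, 0.002], [-0.943, 0.333, 0.002], [-0.002, -0.002, -1.0]]
ft_force: [-0.4, 0.1, 5.0]
grip_width: 42.7
grip_force: 51.0
```

Call:
arm_command --plan '[{"angular":[0,0,-0.035],"offset":[0,0,-0.0014],"grip":1},{"angular":[0,0,-0.03],"offset":[0,0,-0.0012],"grip":1},{"angular":[0,0,-0.03],"offset":[0,0,-0.0012],"grip":1},{"angular":[0,0,0],"offset":[0,0,0],"grip":1},{"angular":[0,0,0],"offset":[0,0,0],"grip":1},{"angular":[0,0,0],"offset":[0,0,0],"grip":1}]'

```text
t: 14.72
tool_pos: [490.8, 135.9, 112.9]
orientation: [[-0.045, -0.999, 0.002], [-0.999, 0.045, 0.001], [-0.002, -0.002, -1.0]]
ft_force: [-1.1, 1.2, 5.0]
grip_width: 42.7
grip_force: 51.3
```

Run:
```python
from line import *
exec(open('st.py').read())
c=full('wrist');print(ang(c,118.6))
c=full('top');print(ang(c,118.6))
```

```text
14.7167 [490.82 135.93 112.94] q [ 0.589  0.339 -0.457 -0.    -0.773 -0.634] F [-1.14  1.16  5.02] T [0.34  0.449 0.133] yaw -92.6 42.685856590179945 51.29241943359375
(np.float64(61.82193915285086), np.float64(65.67431254183022), (490.958740234375, 132.8091278076172), 25.540225982666016, 366)
  return _methods._mean(a, axis=axis, dtype=dtype,
  ret = ret.dtype.type(ret / rcount)
Traceback (most recent call last):
  File "line.py", line 17, in ang
    n,l,st,_=cv2.connectedComponentsWithStats(d.astype(np.uint8)); i=1+st[1:,4].argmax(); q=P[l==i][:,:2]; ww=(np.median(g[m])-g[l==i])
                                                                       ~~~~~~~~~~~~~~~^^
ValueError: attempt to get argmax of an empty sequence
```

The cap is 86.8° off the stop, so it needs about 3° more.

Call:
arm_command --plan '[{"angular":[0,0,-0.017],"offset":[0,0,-0.001],"grip":1},{"angular":[0,0,0],"offset":[0,0,0],"grip":1},{"angular":[0,0,0],"offset":[0,0,0],"grip":1},{"angular":[0,0,0],"offset":[0,0,0],"grip":1},{"angular":[0,0,0],"offset":[0,0,0],"grip":1}]'

```text
t: 15.23
tool_pos: [490.8, 136.0, 113.0]
orientation: [[0.008, -1.0, 0.002], [-1.0, -0.008, 0.001], [-0.001, -0.002, -1.0]]
ft_force: [-1.6, 1.0, 5.9]
grip_width: 42.5
grip_force: 51.3
```

Run:
```python
from line import *
exec(open('st.py').read())
c=full('wrist');print(ang(c,118.6));a=line(c,(491,135),118.8)
s=full('scene');z=cloud(s)
for n,(u,v) in dict(bar=(257,175),rnd=(238,162),sq=(221,149)).items(): print(n,z[v,u].round(1))
cv2.imwrite('pics/end.png',np.hstack([cv2.resize(a[:,:,::-1],(420,420)),cv2.resize(s['color'][100:310,130:430,::-1],(370,420))]))
```

```text
15.2333 [490.8  135.95 112.99] q [ 0.589  0.339 -0.457 -0.    -0.773 -0.581] F [-1.55  0.95  5.9 ] T [0.318 0.443 0.075] yaw -89.54 42.54083007116719 51.30128860473633
(np.float64(64.99356659213014), np.float64(68.5103762973877), (491.0360107421875, 132.9564971923828), 25.572385787963867, 365)
bar [ 504.4 -125.8   68.9]
rnd [ 504.1 -202.2   73.4]
sq [ 496.6 -279.6   72.5]
```

View pics/end.png

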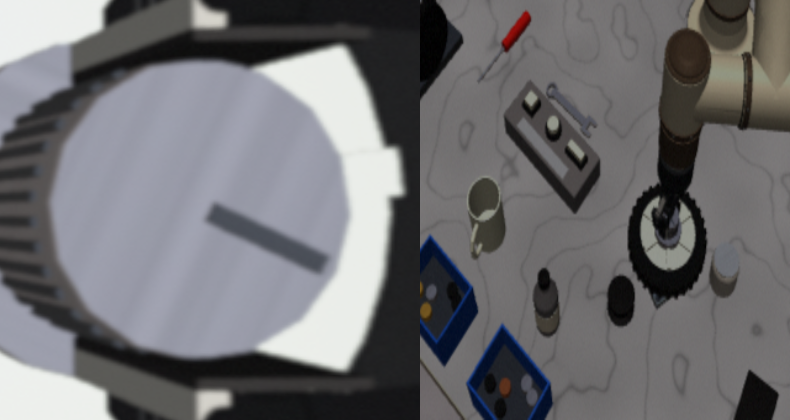

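The index line is at 65.0°, exactly 90° off the stop. The keys are up, the cap is held between the fingers, and the other things are where they were. I hand the job in.

```bash
python3 -c "
from workcell import workorder
print(workorder.job_done())"
```

```text
the job is handed in; nothing more can be done
None
```

I handed the job in: bar, round and square keys each pressed fully down and let up in that order, and the end cap screwed to its stop, backed off 90° by the camera and still gripped; the hand-in returned no verdict.

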